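Pack hub flanges alternately up and down

ROBOT

A 6-joint arm with a two-finger parallel gripper is mounted at the origin on a cart in front of the work surface, level with it; the furniture and walls round the work are solid. World frame = base frame: x ahead of the robot, y to its left, z up, the work surface at z = 0. Lengths are in m, angles in rad, forces in N, time in s.
With the tool pointing down it reaches from about 0.25 to 0.775 m from the base axis. Payload 4 kg.
Tool frame: the origin (TCP) lies on the centre line of the jaws, within the pads' length; the fingertips stand 8 mm ahead of it and the grasp point (between the pads) lies 11 mm behind it; z points along the fingers, y is the line along which they close (so a half turn about z gives the same grasp; the last joint's range is limited). The gripper opens to 94 mm and grips with 3 to 60 N. Pads are 16 mm wide; open, the fingers measure 119 mm over their backs; the gripper's body (75 mm by 177 mm) begins 78 mm behind the grasp point.
Start: joints at [1.217, 0.087, 1.371, -0, 1.684, -0.103], TCP at [0.137, 0.533, 0.214] pointing down, gripper open.
Joint ranges: [-3.1, 3.1], [-0.76, 2.03], [0.27, 2.55], [-1.08, 4.22], [0.17, 2.65], [-2.57, 2.57]. Speed limits (rad/s): [2.79, 2.79, 3.14, 3.14, 3.14, 3.14].

INTERFACE

Orientations are given as a rotation vector (axis times angle).
In Python, from bench import bot gives the robot as it stands.
- The arm moves only by the tool move_arm, never from a script. Its arguments are lists of equal length, an entry for each row: "translation": the shift along the tool's x, y, z in mm, a list of three; "delta_rot": the turn, a rotation vector about the tool's x, y, z in rad, a list of three; "jaw": the finger opening in mm, from 0 to 94. A call has 1 to 12 rows; each row is the pose to reach, as a shift and turn from the pose commanded when the call began, along the tool's axes at that moment; what a row does not reach only later rows make up. A row lasts 1/10 s, in which the tool goes at most 50 mm and 8.59 degrees, less where a joint would pass 70% of its speed; a pose out of reach is approached as far as the arm can. A call with a gripper value outside its range is refused whole. The fingers move at their own pace and stop on an object; "newtons" is the grip in N (left out, the last holds). Time passes only in rows, so rows that repeat a pose let the fingers close. It gives the time, the measured TCP pose, the force, the opening and the grip force at its end, in the units of the state.
- bot.observe(): the state, without advancing time (a new reading comes with each control period).
- bot.capture(name): name is "scene" or "top" or "wrist"; returns a dict with "frame" (400x640x3 uint8, red, green, blue), "depth" (400x640 float32, m along the optical axis (not along the pixel's ray), 0 where there is no reading), "K" (3x3 intrinsics, pixels), "view" (4x4, takes a point from world to camera coordinates). Camera axes: x right, y down, z forward; pixel columns grow to the right and rows downward; lengths in m; the calibration is good to about 2 mm. A picture is of the moment at which its call begins.
- bot.job_done(): hands the job in; it is judged then, once.
Trained networks look in a picture, given as the dict that the camera call returned (one of the last four; its "shot" number tells which), for a name from the list of things; names that differ only in an ending like _2 or _b are one class to them, and where a whole thing is asked for, a point or a joint stands for the part that bears it (a point fixed in the world has none). Each returns a list of dicts, best first, with "conf" (0 to 1); they miss things now and then, are a little off and sometimes report something else, mostly with a low value. They report only what shows in the picture. A call takes as long as a camera call. They do not tell look-alikes from the thing itself.
- bot.boxes_of(picture, name): "xyz" ([x, y, z] in m, in the coordinates of the camera as it stood for that picture, good to about 4 mm: the middle of the surface that is visible of it).
The state is a dict: "time": time; "joint_pos": joint angles; "dq": joint speeds; "joint_efforts": joint torques, N m; "tool_pos": TCP position; "orientation": TCP orientation; "force": force on the tool from outside, world axes, zero at the start; "ft_torque": the same for the moment, N m; "grip_width": opening from 0.0 (shut) to 1.0 (fully open); "grasp_force": force on a finger pad.
Only numpy, scipy, OpenCV 4.12 (cv2) and the standard library are available. Lean on these libraries where they do the work, as an engineer would, in place of code of your own. Each camera call takes 0.05 s, during which the arm holds its last target. There are 200 camera calls.

TASK

Pack the slender-hubbed aluminium flanges tightly in the shallow tray, where the first already stands hub up at one end. Set the other hub-up one upright at the tray's empty end, leaving the space between the two hubs free; then set the one that stands hub down, still hub down, between them, so that its hub drops between their hubs to rest on their flanges, in line with them along the tray. Set them down rather than dropping them; the flange with the fat hub does not belong to the set.

Things in the scene. Friction and masses are not known exactly. Their poses are not given: they have to be found in the camera images.
- tray: Shallow grey plastic tray fixed to the worktop, 120 x 170 mm outside, 114 x 164 inside, floor 3 mm thick, rim 10 mm high. Origin: centre of its underside; y runs along its length, z up. The first flange stands near its -y end; the +y end is empty: a second flange centred 40 mm from the tray's centre towards +y sits well, leaving 80 mm between hub axes.
- flange_first: First flange, standing hub up in the tray: plain aluminium hat, round flange 66 mm across, 8 mm thick, with a slender hub 25 mm across, 30 mm tall; 0.1 kg, loose. Origin: centre of the flange's flat underside, 3 mm above the worktop; z up along the hub.
- flange_hub_up: Other slender flange, on the worktop hub up: plain aluminium hat, round flange 66 mm across, 8 mm thick, with a slender hub 25 mm across, 30 mm tall; 0.1 kg, loose. Origin: centre of the flange's flat underside; z up, hub from 8 to 38 mm above the origin. (A bystander also stands hub up but has a fat hub, 46 mm across and 22 mm tall.)
- flange_hub_down: Slender flange standing upside down on the worktop, on its hub's end: plain aluminium hat, round flange 66 mm across, 8 mm thick, with a slender hub 25 mm across, 30 mm tall; 0.1 kg, loose. Origin: centre of the hub's end face, its underside; z up, hub 0 to 30 mm, flange 30 to 38 mm above the origin. Packed, its origin is 11 mm above the worktop, on the other flanges, its own flange lying over their hub tops.
Not all that is in view belongs to the job. Leave any turquoise or yellow look-alike of the flange_hub_up alone.

How it is judged:
By the outcome, as a careful person would: the job done as asked, in the order asked, and still so for the second after the job is handed in, with the robot touching nothing.
It also fails if it takes over 58 s, if anything falls off the work surface, if the arm or the gripper's body presses on something with over 40 N, if the wrist force passes 120 N, or if a joint passes its speed limit or range.

## Working session

There is one attempt and no reset: what is moved stays moved. The work goes in short steps, Python scripts to look and compute and a tool call to move; the robot and the scene stay as the last step left them, time stands still between calls to the robot, and variables do not carry over. Pictures are saved under pics/ and viewed, at most 10 in all, crops included, and the job is handed in when it is done.

Besides the shell and the picture viewer there is one more tool, called after "Emit:" as name(argument=value, ...) on one line, values as JSON. move_arm: Moves the arm, as the interface text tells. Its arguments: {"type":"object","properties":{"translation":{"type":"array","items":{"type":"array","items":{"type":"number"}}},"delta_rot":{"type":"array","items":{"type":"array","items":{"type":"number"}}},"jaw":{"type":"array","items":{"type":"number"}},"newtons":{"type":"number"}},"required":["translation","delta_rot","jaw"]}

```bash
mkdir -p pics
cat > h.py <<'E'
import numpy as np, cv2
from bench import bot
from scipy.spatial.transform import Rotation as R
def world(p,xyz):
    return (np.linalg.inv(p["view"])@np.r_[xyz,1])[:3]
def pix(p,w):
    c=p["view"]@np.r_[w,1]; q=p["K"]@c[:3]; return (q[:2]/q[2]).round().astype(int)
def cloud(p):
    d=p["depth"]; v,u=np.mgrid[:d.shape[0],:d.shape[1]]
    K=p["K"]; c=np.stack([(u-K[0,2])/K[0,0]*d,(v-K[1,2])/K[1,1]*d,d,np.ones_like(d)],-1)
    w=(c@np.linalg.inv(p["view"]).T)[...,:3]; w[d==0]=np.nan; return w
def totool(dw):
    s=bot.observe(); return R.from_rotvec(s["orientation"]).inv().apply(dw)
def save(p,n): cv2.imwrite(n,p["frame"][...,::-1])
E
python3 - <<'E'
from h import *
s=bot.observe(); print(s["time"],s["tool_pos"],s["orientation"],s["grip_width"])
print(R.from_rotvec(s["orientation"]).as_matrix().round(3))
P=[]
for c in("top","scene"):
    p=bot.capture(c); save(p,f"pics/{c}0.png"); 
    for n in("tray","flange_first","flange_hub_up","flange_hub_down"):
        for b in bot.boxes_of(p,n):
            w=world(p,b["xyz"]); print(c,n,round(b["conf"],2),w.round(3),pix(p,w))
E
```

```text
0.0 [0.13631392 0.5322904  0.21233283] [-0.39287493 -3.11643086  0.0033267 ] 0.9984874586978408
[[-0.969  0.248 -0.001]
 [ 0.248  0.969 -0.002]
 [ 0.    -0.002 -1.   ]]
top tray 0.96 [ 0.502 -0.047  0.001] [406 213]
top flange_first 0.54 [ 0.499 -0.097  0.015] [423 213]
top flange_hub_up 0.85 [0.55  0.146 0.01 ] [346 200]
top flange_hub_up 0.62 [0.609 0.6   0.008] [206 186]
top flange_hub_up 0.6 [0.675 0.516 0.01 ] [232 166]
top flange_hub_down 0.92 [0.534 0.407 0.04 ] [264 206]
scene tray 0.57 [ 0.502 -0.05   0.007] [360 270]
scene flange_first 0.55 [ 0.491 -0.105  0.013] [370 284]
scene flange_hub_up 0.81 [0.543 0.146 0.012] [331 221]
scene flange_hub_up 0.57 [0.608 0.593 0.006] [272 142]
scene flange_hub_up 0.56 [0.676 0.512 0.01 ] [299 145]
scene flange_hub_down 0.71 [0.538 0.405 0.035] [284 171]
```

Run:
```python
import cv2
a=cv2.imread("pics/top0.png")[130:260,180:460]
b=cv2.imread("pics/scene0.png")[110:320,230:430]
cv2.imwrite("pics/topc.png",cv2.resize(a,None,fx=2.8,fy=2.8,interpolation=cv2.INTER_CUBIC))
cv2.imwrite("pics/scenec.png",cv2.resize(b,None,fx=2.8,fy=2.8,interpolation=cv2.INTER_CUBIC))
```

```text
(no output)
```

View pics/topc.png

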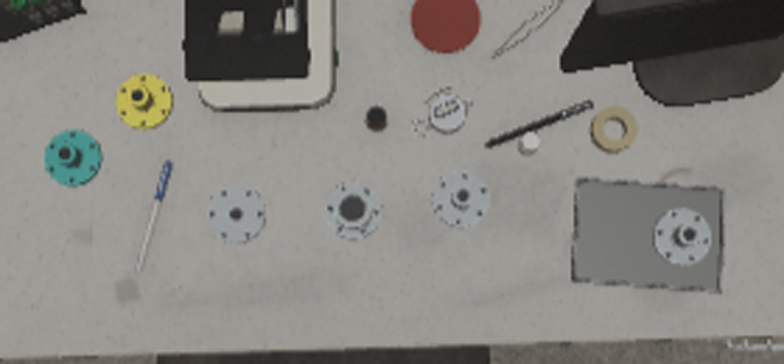

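View pics/scenec.png

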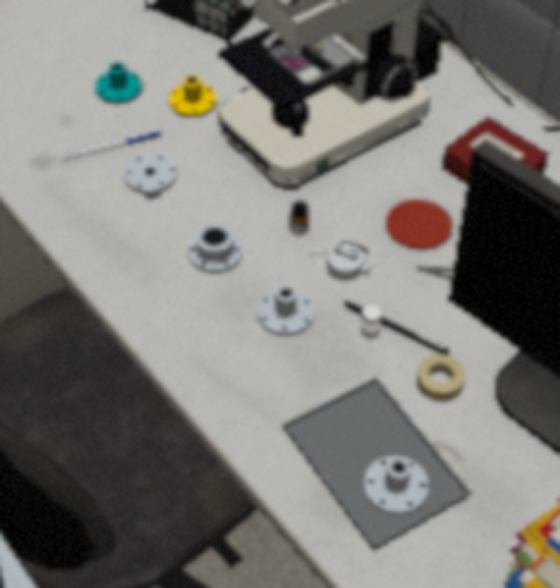

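Candidates for flange_hub_up in the top picture:
- turquoise (206,186): excluded
- yellow (232,166): excluded
- fat-hub aluminium (306,205): bystander
- slender aluminium (346,200): my choice
- the flange already in the tray (423,213)

The hub-down flange is at (264,206). The scene crop confirms the slender hub at scene pixel (331,221).

Emit:
move_arm(translation=[[-493,-272,0],[-493,-272,0],[-493,-272,0],[-493,-272,0],[-493,-272,0],[-493,-272,0],[-493,-272,0],[-493,-272,0],[-493,-272,0],[-493,-272,0],[-493,-272,0],[-493,-272,0]], delta_rot=[[0,0,1.32],[0,0,1.32],[0,0,1.32],[0,0,1.32],[0,0,1.32],[0,0,1.32],[0,0,1.32],[0,0,1.32],[0,0,1.32],[0,0,1.32],[0,0,1.32],[0,0,1.32]], jaw=[94,94,94,94,94,94,94,94,94,94,94,94])

```text
time: 1.7
tool_pos: [0.5492, 0.1431, 0.2127]
orientation: [2.227, 2.215, -0.002]
force: [-0.6, 0.2, -0.0]
grip_width: 1.004
grasp_force: 0.0
```

Run:
```python
from h import *
s=bot.observe(); print(s["time"],s["tool_pos"],s["joint_pos"],s["force"])
print(R.from_rotvec(s["orientation"]).as_matrix().round(3))
p=bot.capture("wrist"); save(p,"pics/w1.png")
print(np.linalg.inv(p["view"]).round(3))
for n in("tray","flange_hub_up"):
    for b in bot.boxes_of(p,n):
        w=world(p,b["xyz"]); print(n,round(b["conf"],2),w.round(3),pix(p,w))
```

```text
1.7 [0.54922893 0.14311102 0.21270754] [ 1.55913126e-01  1.26787143e-01  1.32894892e+00 -1.49949876e-03
  1.68597861e+00  1.61078575e-01] [-0.56106687  0.20810909 -0.00308991]
[[ 0.005  1.     0.   ]
 [ 1.    -0.005 -0.001]
 [-0.001  0.    -1.   ]]
[[ 1.    -0.006 -0.002  0.548]
 [-0.006 -0.965 -0.264  0.22 ]
 [-0.     0.264 -0.965  0.384]
 [ 0.     0.     0.     1.   ]]
tray 0.71 [ 0.504 -0.019  0.005] [289 289]
flange_hub_up 0.7 [0.545 0.153 0.009] [316 174]
```

View pics/w1.png

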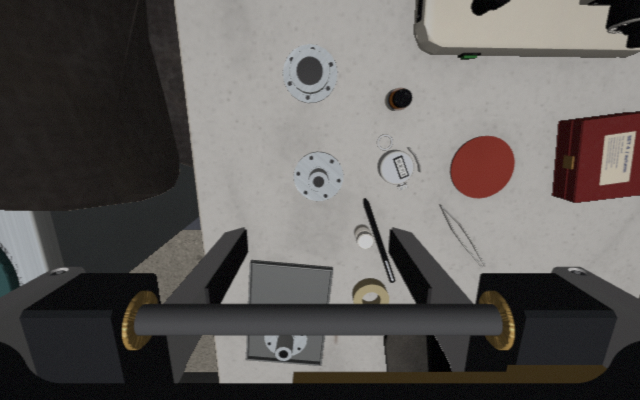

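```bash
cat >> h.py <<'E'
def circ(pts):
    # centre & radius of min enclosing circle after trimming, xy in mm
    q=(pts[:,:2]*1000).astype(np.float32); 
    c,r=cv2.minEnclosingCircle(q); return np.r_[c,r].round(1)
def blob(W,c,rad,z0,z1):
    P=W[np.isfinite(W[...,0])]; m=(np.hypot(P[:,0]-c[0],P[:,1]-c[1])<rad)&(P[:,2]>z0)&(P[:,2]<z1)
    Q=P[m]
    if len(Q)<8: return len(Q)
    med=np.median(Q,0).round(4)
    return len(Q),"med",med,"mean",Q.mean(0).round(4),"circ",circ(Q)
E
python3 - <<'E'
from h import *
for c in("wrist","top","scene"):
    p=bot.capture(c); W=cloud(p)
    print(c,"worktop z",np.nanmedian(W[(abs(W[...,0]-.45)<.03)&(abs(W[...,1]-.2)<.05)][:,2]))
    print(" up hub",blob(W,(.546,.148),.03,.030,.05))
    print(" up fl",blob(W,(.546,.148),.045,.004,.014))
    print(" first hub",blob(W,(.498,-.1),.035,.034,.05))
    print(" first fl",blob(W,(.498,-.1),.045,.008,.015))
    print(" down fl",blob(W,(.536,.406),.05,.03,.05))
    P=W[np.isfinite(W[...,0])]
    # tray: saturation/dark mask by colour
    f=p["frame"].astype(int); g=f.max(-1)
    m=(abs(W[...,0]-.5)<.1)&(abs(W[...,1]+.05)<.13)&(W[...,2]<.02)&(W[...,2]>-.01)&(g<130)&(g>60)
    mm=cv2.morphologyEx(m.astype(np.uint8),cv2.MORPH_OPEN,np.ones((3,3)))
    n,l,st,_=cv2.connectedComponentsWithStats(mm); k=1+st[1:,4].argmax() if n>1 else 0
    q=W[l==k][:,:2].astype(np.float32)*1000; print(" tray",len(q),cv2.minAreaRect(q), st[k])
E
```

```text
wrist worktop z 0.31170554999874905
 up hub (331, 'med', array([0.5472, 0.1504, 0.0384]), 'mean', array([0.5476, 0.1505, 0.0382]), 'circ', array([547.6, 149.9,  12.5]))
 up fl (1520, 'med', array([0.5474, 0.1539, 0.0085]), 'mean', array([0.5475, 0.1519, 0.0085]), 'circ', array([547.7, 149.9,  32.8]))
 first hub (248, 'med', array([ 0.4959, -0.0977,  0.0412]), 'mean', array([ 0.4961, -0.0985,  0.0404]), 'circ', array([ 495.6, -100.5,   12.8]))
 first fl (496, 'med', array([ 0.507 , -0.1041,  0.0114]), 'mean', array([ 0.4973, -0.1054,  0.0115]), 'circ', array([ 495.6, -109.3,   35.7]))
 down fl 0
 tray 2857 ((506.18890380859375, -11.267589569091797), (67.26580810546875, 121.12150573730469), 85.37154388427734) [ 250  266   84   38 2857]
top worktop z 0.0034187731661656784
 up hub 0
 up fl (20, 'med', array([0.5415, 0.1781, 0.008 ]), 'mean', array([0.5427, 0.1792, 0.0077]), 'circ', array([541.8, 179.4,  19.3]))
 first hub (51, 'med', array([ 0.4974, -0.0992,  0.0401]), 'mean', array([ 0.4968, -0.0996,  0.0402]), 'circ', array([ 497.6, -100.1,   12.6]))
 first fl (228, 'med', array([ 0.49
[... 542 characters left out ...]
13.3]))
 up fl (209, 'med', array([0.5426, 0.1414, 0.0086]), 'mean', array([0.5454, 0.1437, 0.0084]), 'circ', array([539.1, 143.4,  43.4]))
 first hub (64, 'med', array([ 0.4978, -0.1031,  0.0411]), 'mean', array([ 0.4976, -0.1032,  0.0407]), 'circ', array([ 499.1, -102.2,   14.6]))
 first fl (255, 'med', array([ 0.4905, -0.1094,  0.0113]), 'mean', array([ 0.4943, -0.1055,  0.0113]), 'circ', array([ 501.6, -100.4,   39.3]))
 down fl (216, 'med', array([0.5361, 0.4027, 0.0381]), 'mean', array([0.5362, 0.403 , 0.0381]), 'circ', array([538.6, 405.8,  35.9]))
 tray 1623 ((501.3141784667969, -64.3935775756836), (171.71783447265625, 120.0475845336914), 84.19696044921875) [ 332  246   65   60 1623]
```

```bash
python3 -c "
from h import *
s=bot.observe(); print(s['time'],s['tool_pos'],(totool(np.array([.5476,.150,.020])-s['tool_pos'])*1000).round(1))"
```

```text
2.0 [0.54550873 0.14848714 0.21385565] [  1.4   2.1 193.9]
```

Emit:
move_arm(translation=[[2,1,40],[2,1,80],[2,1,120],[2,1,150],[2,1,170],[2,1,182],[2,1,190],[2,1,193],[2,1,193],[2,1,193],[2,1,193]], delta_rot=[[0,0,0.09],[0,0,0.09],[0,0,0.09],[0,0,0.09],[0,0,0.09],[0,0,0.09],[0,0,0.09],[0,0,0.09],[0,0,0.09],[0,0,0.09],[0,0,0.09]], jaw=[60,50,50,50,50,50,50,50,50,50,50], newtons=20)

```text
time: 3.1
tool_pos: [0.5485, 0.1491, 0.0217]
orientation: [2.318, 2.118, 0.003]
force: [0.0, 0.6, 0.3]
grip_width: 0.532
grasp_force: 0.0
```

Emit:
move_arm(translation=[[0,0,0],[0,0,0],[0,0,0],[0,0,0],[0,0,0],[0,0,0],[0,0,0],[0,0,0]], delta_rot=[[0,0,0],[0,0,0],[0,0,0],[0,0,0],[0,0,0],[0,0,0],[0,0,0],[0,0,0]], jaw=[10,10,10,10,10,10,10,10], newtons=20)

```text
time: 3.9
tool_pos: [0.5478, 0.1489, 0.0206]
orientation: [2.319, 2.119, 0.001]
force: [0.4, -0.2, 0.8]
grip_width: 0.262
grasp_force: 20.0
```

Emit:
move_arm(translation=[[0,0,-30],[0,0,-70],[-50,-8,-70],[-100,-16,-70],[-150,-24,-70],[-174,-28,-70],[-174,-28,-70],[-174,-28,-70]], delta_rot=[[0,0,0],[0,0,0],[0,0,0],[0,0,0],[0,0,0],[0,0,0],[0,0,0],[0,0,0]], jaw=[10,10,10,10,10,10,10,10])

```text
time: 4.7
tool_pos: [0.5038, -0.0217, 0.0902]
orientation: [-2.32, -2.117, -0.001]
force: [-0.6, 0.2, -0.3]
grip_width: 0.262
grasp_force: 20.0
```

Run:
```python
from h import *
T=[]
for i in range(3): s=bot.observe(); T.append(s["tool_pos"]); p=bot.capture("wrist")
T=np.mean(T,0); print("tcp",T.round(4),R.from_rotvec(s["orientation"]).as_matrix().round(3).tolist(),s["grip_width"])
save(p,"pics/w2.png"); W=cloud(p)
print("held fl",blob(W,T,.05,.055,.088)); 
z=W[...,2]; near=(abs(W[...,0]-.5)<.1)&(abs(W[...,1]+.05)<.13)
rim=near&(z>.0065)&(z<.013)
print("first hub",blob(W,(.4965,-.1),.03,.036,.046)); 
q=W[near&(z>.001)&(z<.013)][:,:2].astype(np.float32)*1000; print(len(q),cv2.minAreaRect(q))
p=bot.capture("scene"); W=cloud(p);z=W[...,2];g=p["frame"].max(-1)
m=(abs(W[...,0]-.5)<.1)&(abs(W[...,1]+.05)<.13)&(z>.002)&(z<.013)&(g<135)
n,l,st,_=cv2.connectedComponentsWithStats(m.astype(np.uint8)); k=1+st[1:,4].argmax()
print("scene tray",cv2.minAreaRect(W[l==k][:,:2].astype(np.float32)*1000), "held fl",blob(W,T,.05,.055,.088),"first hub",blob(W,(.4965,-.1),.03,.036,.046))
```

```text
tcp [ 0.504  -0.0211  0.0902] [[0.089, 0.996, -0.0], [0.996, -0.089, 0.001], [0.001, -0.0, -1.0]] 0.2616055356949658
held fl (3554, 'med', array([ 0.5039, -0.0048,  0.0781]), 'mean', array([ 0.5036, -0.0069,  0.0783]), 'circ', array([502.4, -19.8,  33.2]))
first hub (240, 'med', array([ 0.4971, -0.0929,  0.0409]), 'mean', array([ 0.4969, -0.0929,  0.0404]), 'circ', array([496.2, -98.5,  12.1]))
15400 ((499.98052978515625, -50.000396728515625), (199.91111755371094, 259.91070556640625), 0.0312747061252594)
scene tray ((501.8346252441406, -64.90676879882812), (172.67967224121094, 120.781494140625), 83.40796661376953) held fl (218, 'med', array([ 0.4943, -0.0335,  0.0776]), 'mean', array([ 0.4975, -0.0317,  0.0777]), 'circ', array([503.6, -21.1,  33.4])) first hub (59, 'med', array([ 0.4983, -0.1027,  0.041 ]), 'mean', array([ 0.4978, -0.1026,  0.0409]), 'circ', array([ 498.6, -102.8,   13.4]))
```

View pics/w2.png

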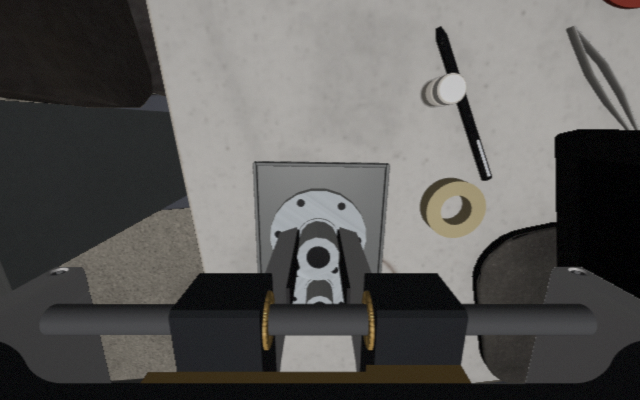

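Emit:
move_arm(translation=[[0,1,20],[0,1,40],[0,1,54],[0,1,61],[0,1,64],[0,1,66],[0,1,66.5],[0,1,66.5],[0,1,66.5]], delta_rot=[[0,0,0],[0,0,0],[0,0,0],[0,0,0],[0,0,0],[0,0,0],[0,0,0],[0,0,0],[0,0,0]], jaw=[10,10,10,10,10,10,10,10,10])

```text
time: 5.8
tool_pos: [0.5055, -0.022, 0.0246]
orientation: [2.319, 2.119, 0.001]
force: [-0.6, -0.1, -0.7]
grip_width: 0.263
grasp_force: 20.0
```

Emit:
move_arm(translation=[[0,0,0.5],[0,0,1],[0,0,1],[0,0,1]], delta_rot=[[0,0,0],[0,0,0],[0,0,0],[0,0,0]], jaw=[10,10,10,10])

```text
time: 6.2
tool_pos: [0.5053, -0.022, 0.0236]
orientation: [2.319, 2.119, 0.001]
force: [-1.0, -0.4, 3.7]
grip_width: 0.26
grasp_force: 20.0
```

Emit:
move_arm(translation=[[0,0,0],[0,0,0],[0,0,0],[0,0,-10],[0,0,-30],[0,0,-60],[0,0,-105],[0,0,-140]], delta_rot=[[0,0,0],[0,0,0],[0,0,0],[0,0,0],[0,0,0],[0,0,0],[0,0,0],[0,0,0]], jaw=[40,40,40,40,40,40,94,94])

```text
time: 7.0
tool_pos: [0.5054, -0.0219, 0.166]
orientation: [2.318, 2.118, 0.003]
force: [1.3, 0.4, 0.4]
grip_width: 0.56
grasp_force: 0.0
```

Emit:
move_arm(translation=[[50,-1,0],[100,-2,0],[150,-3,0],[200,-4,0],[250,-5,0],[300,-6,0],[350,-7,0],[400,-8,0],[428,-8,0],[428,-8,0],[428,-8,0]], delta_rot=[[0,0,0],[0,0,0],[0,0,0],[0,0,0],[0,0,0],[0,0,0],[0,0,0],[0,0,0],[0,0,0],[0,0,0],[0,0,0]], jaw=[94,94,94,94,94,94,94,94,94,94,94])

```text
time: 8.1
tool_pos: [0.5354, 0.4052, 0.1629]
orientation: [2.318, 2.12, -0.001]
force: [-0.2, 0.1, -0.8]
grip_width: 1.0
grasp_force: 0.0
```

Run:
```python
from h import *
T=[]
for c in ("wrist","scene","top"):
    s=bot.observe(); T.append(s["tool_pos"]); p=bot.capture(c); W=cloud(p); save(p,f"pics/{c}3.png")
    print(c,"down fl",blob(W,(.536,.406),.045,.033,.046)); print(" 1st",blob(W,(.4965,-.1),.025,.036,.046)," 2nd",blob(W,(.504,-.02),.025,.036,.046))
    if c=="wrist":
        for b in bot.boxes_of(p,"flange_hub_down"): w=world(p,b["xyz"]); print(round(b["conf"],2),w.round(3),pix(p,w))
T=np.mean(T,0); print(T,(totool(np.array([.536,.4065,.022])-T)*1000).round(1))
```

```text
wrist down fl (2949, 'med', array([0.5348, 0.4082, 0.0384]), 'mean', array([0.5347, 0.408 , 0.0384]), 'circ', array([534.4, 406.9,  33. ]))
 1st 0  2nd 0
0.6 [0.535 0.409 0.038] [319 193]
scene down fl (210, 'med', array([0.5367, 0.4031, 0.0381]), 'mean', array([0.536 , 0.4034, 0.0382]), 'circ', array([535.6, 405.9,  34.5]))
 1st (60, 'med', array([ 0.4976, -0.1027,  0.0405]), 'mean', array([ 0.4979, -0.1027,  0.0406]), 'circ', array([ 499.2, -102.7,   13.5]))  2nd (52, 'med', array([ 0.5056, -0.0231,  0.0404]), 'mean', array([ 0.5056, -0.0223,  0.0407]), 'circ', array([506.9, -21.7,  12.9]))
top down fl (151, 'med', array([0.5289, 0.4002, 0.0382]), 'mean', array([0.531 , 0.3986, 0.0381]), 'circ', array([535.5, 405.2,  31.8]))
 1st (45, 'med', array([ 0.4974, -0.0993,  0.0403]), 'mean', array([ 0.4968, -0.0998,  0.0404]), 'circ', array([ 497.4, -100.5,   12.4]))  2nd (50, 'med', array([ 0.5036, -0.0203,  0.0406]), 'mean', array([ 0.5044, -0.0196,  0.0408]), 'circ', array([504.4, -19.8,  12.3]))
[0.53567321 0.40427396 0.16330334] [2.200e+00 1.000e-01 1.413e+02]
```

View pics/wrist3.png

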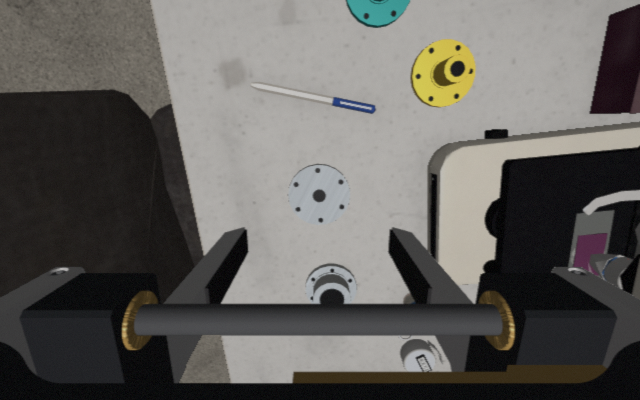

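Run:
```python
from h import *
Ws=[cloud(bot.capture(c)).reshape(-1,3) for c in("scene","top")]
for W in Ws:
    for y0,y1 in((.35,.46),(-.11,-.01)):
        m=(W[:,1]>y0)&(W[:,1]<y1)&(W[:,2]>.085)&(W[:,2]<.3)&(W[:,0]>.585); q=W[m]; print(y0,len(q),np.percentile(q[:,0],[0,1,5]).round(3) if len(q) else None)
```

```text
0.35 2280 [0.585 0.586 0.593]
-0.11 2443 [0.688 0.69  0.692]
0.35 2502 [0.586 0.6   0.67 ]
-0.11 2113 [0.689 0.69  0.693]
```

Emit:
move_arm(translation=[[2,0,40],[2,0,70],[2,0,95],[2,0,115],[2,0,128],[2,0,136],[2,0,140],[2,0,140],[2,0,140]], delta_rot=[[0,0,0],[0,0,0],[0,0,0],[0,0,0],[0,0,0],[0,0,0],[0,0,0],[0,0,0],[0,0,0]], jaw=[94,94,94,94,94,94,94,94,94])

```text
time: 9.3
tool_pos: [0.5364, 0.4075, 0.0243]
orientation: [2.319, 2.119, 0.004]
force: [-0.3, -0.4, 0.7]
grip_width: 1.004
grasp_force: 0.0
```

Emit:
move_arm(translation=[[0,0,1],[0,0,1],[0,0,1],[0,0,1],[0,0,1],[0,0,1],[0,0,1],[0,0,1]], delta_rot=[[0,0,0],[0,0,0],[0,0,0],[0,0,0],[0,0,0],[0,0,0],[0,0,0],[0,0,0]], jaw=[60,55,55,55,55,55,55,55], newtons=20)

```text
time: 10.1
tool_pos: [0.5359, 0.4072, 0.0223]
orientation: [2.319, 2.119, 0.001]
force: [-0.2, 0.1, 0.6]
grip_width: 0.699
grasp_force: 20.0
```

Emit:
move_arm(translation=[[0,0,-20],[0,0,-50],[0,0,-80],[-50,1,-80],[-100,2,-80],[-150,2,-80],[-200,3,-80],[-250,3,-80],[-300,4,-80],[-350,5,-80],[-400,6,-80],[-440,6,-80]], delta_rot=[[0,0,0],[0,0,0],[0,0,0],[0,0,0],[0,0,0],[0,0,0],[0,0,0],[0,0,0],[0,0,0],[0,0,0],[0,0,0],[0,0,0]], jaw=[55,55,55,55,55,55,55,55,55,55,55,55])

```text
time: 11.3
tool_pos: [0.5012, -0.0341, 0.1016]
orientation: [-2.32, -2.118, 0.001]
force: [0.6, -0.4, -1.1]
grip_width: 0.697
grasp_force: 20.0
```

Emit:
move_arm(translation=[[-20,0,0],[-28,0,0],[-28,0,0],[-28,0,0]], delta_rot=[[0,0,0],[0,0,0],[0,0,0],[0,0,0]], jaw=[55,55,55,55])

```text
time: 11.7
tool_pos: [0.4996, -0.0586, 0.1017]
orientation: [-2.318, -2.119, -0.001]
force: [-0.3, 0.1, -0.8]
grip_width: 0.695
grasp_force: 20.0
```

Run:
```python
from h import *
T=[]
for c in ("wrist","top","scene"):
    s=bot.observe(); T.append(s["tool_pos"]); p=bot.capture(c); W=cloud(p); save(p,f"pics/{c}4.png")
    print(c,"held fl",blob(W,(.5005,-.06),.04,.11,.126)); print(" 1st",blob(W,(.4965,-.1),.025,.036,.046)," 2nd",blob(W,(.504,-.02),.025,.036,.046))
print(np.mean(T,0),s["grip_width"])
```

```text
wrist held fl (9528, 'med', array([ 0.4985, -0.0555,  0.1179]), 'mean', array([ 0.4985, -0.0563,  0.1179]), 'circ', array([501. , -54.1,  38.8]))
 1st 0  2nd (723, 'med', array([ 0.5037, -0.0206,  0.0415]), 'mean', array([ 0.5036, -0.0206,  0.0414]), 'circ', array([503.5, -21. ,  12.4]))
top held fl (143, 'med', array([ 0.5014, -0.0401,  0.1171]), 'mean', array([ 0.5018, -0.0407,  0.1171]), 'circ', array([506.7, -43.5,  32.7]))
 1st 0  2nd (50, 'med', array([ 0.5037, -0.0201,  0.0408]), 'mean', array([ 0.5044, -0.0196,  0.0408]), 'circ', array([504. , -19.7,  12.2]))
scene held fl (323, 'med', array([ 0.5016, -0.0672,  0.1176]), 'mean', array([ 0.5018, -0.0674,  0.1175]), 'circ', array([500.2, -68.4,  38.7]))
 1st (61, 'med', array([ 0.4978, -0.1028,  0.0404]), 'mean', array([ 0.4978, -0.103 ,  0.0405]), 'circ', array([ 497.6, -102.3,   13.4]))  2nd 3
[ 0.49966471 -0.05836027  0.10176882] 0.6926363995965449
```

View pics/wrist4.png

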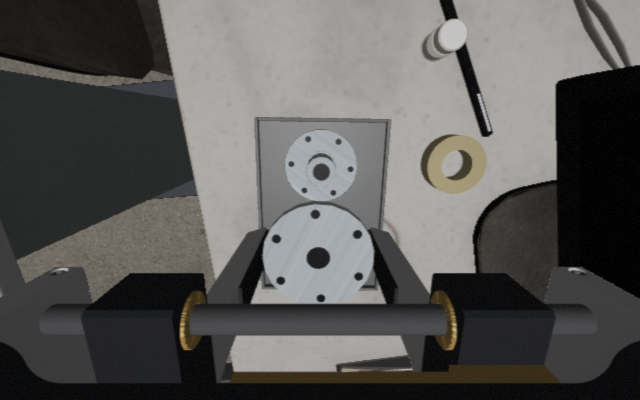

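Run:
```python
from h import *
p=bot.capture("wrist"); W=cloud(p); g=p["frame"].min(-1)
m=(W[...,2]>.112)&(W[...,2]<.122)&(g>130); m=cv2.morphologyEx(m.astype(np.uint8),cv2.MORPH_OPEN,np.ones((5,5)))
n,l,st,_=cv2.connectedComponentsWithStats(m);k=1+st[1:,4].argmax();q=W[l==k]
c=max(cv2.findContours((l==k).astype(np.uint8),0,1)[0],key=len)[:,0]
print(st[k],circ(q)); e=W[c[:,1],c[:,0]]; e=e[e[:,1]>-.055]
from scipy.optimize import least_squares
r=least_squares(lambda a:np.hypot(e[:,0]-a[0],e[:,1]-a[1])-.033,[.5,-.06],loss="soft_l1",f_scale=.001); print(r.x,len(e),np.median(q[:,2]))
```

```text
[ 263  205  110   98 7676] [497.9 -58.9  33. ]
[ 0.49817514 -0.06073099] 243 0.11807867141068794
```

Emit:
move_arm(translation=[[-1,1.5,15],[-1,1.5,30],[-1,1.5,43],[-1,1.5,53],[-1,1.5,60],[-1,1.5,65],[-1,1.5,67],[-1,1.5,68],[-1,1.5,68],[-1,1.5,68]], delta_rot=[[0,0,0],[0,0,0],[0,0,0],[0,0,0],[0,0,0],[0,0,0],[0,0,0],[0,0,0],[0,0,0],[0,0,0]], jaw=[55,55,55,55,55,55,55,55,55,55])

```text
time: 12.9
tool_pos: [0.5014, -0.0608, 0.0345]
orientation: [2.319, 2.119, 0.001]
force: [-0.9, -0.0, -1.7]
grip_width: 0.696
grasp_force: 20.0
```

Emit:
move_arm(translation=[[0,0,0.5],[0,0,1],[0,0,1],[0,0,1]], delta_rot=[[0,0,0],[0,0,0],[0,0,0],[0,0,0]], jaw=[55,55,55,55])

```text
time: 13.3
tool_pos: [0.5013, -0.0607, 0.0332]
orientation: [2.319, 2.119, 0.001]
force: [1.0, -0.6, -0.1]
grip_width: 0.692
grasp_force: 20.0
```

Barely touching; creep slightly more.

Emit:
move_arm(translation=[[0,0,0.4],[0,0,0.4],[0,0,0.4]], delta_rot=[[0,0,0],[0,0,0],[0,0,0]], jaw=[55,55,55])

```text
time: 13.6
tool_pos: [0.5012, -0.0608, 0.0331]
orientation: [2.319, 2.119, 0.001]
force: [-1.7, 0.9, 3.8]
grip_width: 0.696
grasp_force: 20.0
```

Emit:
move_arm(translation=[[0,0,0],[0,0,0],[0,0,0],[0,0,0],[0,0,-10],[0,0,-30],[0,0,-60],[0,0,-100],[0,0,-140],[40,0,-140],[80,0,-140],[80,0,-140]], delta_rot=[[0,0,0],[0,0,0],[0,0,0],[0,0,0],[0,0,0],[0,0,0],[0,0,0],[0,0,0],[0,0,0],[0,0,0],[0,0,0],[0,0,0]], jaw=[88,88,88,88,88,88,88,88,88,88,88,88])

```text
time: 14.8
tool_pos: [0.5086, 0.0226, 0.174]
orientation: [-2.314, -2.125, -0.005]
force: [1.3, -0.8, 0.1]
grip_width: 0.934
grasp_force: 0.0
```

Run:
```python
from h import *
for c in ("top","scene"):
    p=bot.capture(c); W=cloud(p); save(p,f"pics/{c}5.png")
    print(c,"top fl",blob(W,(.5005,-.06),.045,.045,.055)); P=W[np.isfinite(W[...,0])]
    q=P[(np.hypot(P[:,0]-.5005,P[:,1]+.06)<.034)&(P[:,2]>.045)&(P[:,2]<.056)]
    print(" plane",np.linalg.lstsq(np.c_[q[:,:2]-q[:,:2].mean(0),np.ones(len(q))],q[:,2],rcond=None)[0].round(4))
    print(" hubs part",blob(W,(.4965,-.1),.025,.036,.0445),blob(W,(.504,-.02),.025,.036,.0445))
a=cv2.resize(cv2.imread("pics/scene5.png")[220:320,310:420],None,fx=5,fy=5,interpolation=cv2.INTER_CUBIC); cv2.imwrite("pics/scene5c.png",a)
```

```text
top top fl (74, 'med', array([ 0.4848, -0.0765,  0.0488]), 'mean', array([ 0.4862, -0.0751,  0.049 ]), 'circ', array([486.9, -79.6,  25.7]))
 plane [0.0748 0.0794 0.0491]
 hubs part (39, 'med', array([ 0.4946, -0.1013,  0.0401]), 'mean', array([ 0.4962, -0.1014,  0.0403]), 'circ', array([497.6, -99.6,  13. ])) 0
scene top fl (356, 'med', array([ 0.5001, -0.0639,  0.0488]), 'mean', array([ 0.5007, -0.063 ,  0.0489]), 'circ', array([500.8, -65.3,  37.5]))
 plane [ 0.0086 -0.0123  0.0489]
 hubs part (57, 'med', array([ 0.4967, -0.1016,  0.0407]), 'mean', array([ 0.4972, -0.1015,  0.0409]), 'circ', array([494.4, -96.1,  19.2])) (35, 'med', array([ 0.5051, -0.0189,  0.041 ]), 'mean', array([ 0.505 , -0.0186,  0.0409]), 'circ', array([505.3, -20.9,  13.1]))
```

View pics/scene5c.png

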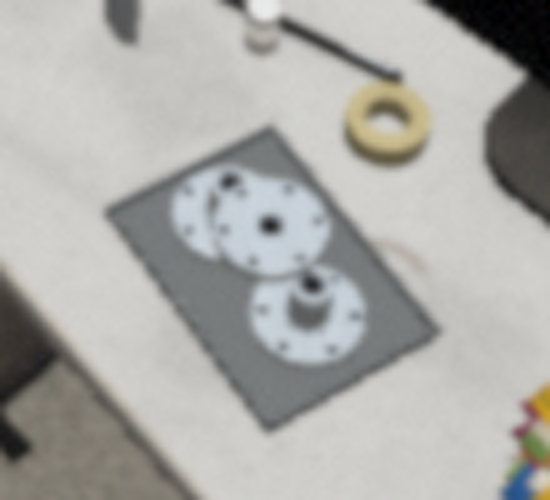

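The picture shows the inverted flange lying level at z 49 mm. It sits in line over both hubs, at crop pixel (270,225), and the gripper is clear.

```bash
python3 -c "
from bench import bot
print(bot.job_done())"
```

```text
the job is handed in; nothing more can be done
None
```

The job is handed in: the second flange stands hub up at the tray's empty end, and the hub-down flange lies level between the two hubs (top at 49 mm, as expected), finished at about 15 s of the 58 s; the hand-in gave no verdict.

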